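# Return the last vial to a full rack

## Task

Put the loose brown vial back into its place in the vial rack, between the three brown and the three cream vials. The row has closed up over that place and the two brass stops leave only just room for all seven: ease the brown vials along until they bear on their stop and the cream ones on theirs, without lifting them out, then lower the vial gently between them until it stands upright on the rack's floor. They are glass, so feel your way and never press one against another with more than 20 N, and leave the bottle, the tin and the loupe where they are.

Things in the scene. Friction and masses are not known exactly. Their poses are not given: they have to be found in the camera images.
- rack: Dark wooden rail with a channel, the vial rack, fixed. Origin under its centre at bench level; y along the row towards the brown end, x across. 45 x 290 mm; channel 33 mm wide, floor 8 mm above the bench, tops of the 6 mm side walls at 27 mm. Two fixed brass stops (10 mm thick, up to 38 mm) close the row; where along the rail is not measured; between them fit seven vials and 2 mm.
- loose_vial_centre (a point): Centre (27 mm above the foot) of the loose brown glass vial with black screw cap, standing on the bench left of the rack. Body 31 mm in diameter up to 34 mm, sloping shoulder to 43 mm, cap 27 mm in diameter up to 54 mm; foot edge rounded. About 50 g.
- brown_end_centre (a point): Centre (half-way up, 27 mm above its foot) of the brown vial nearest the brown end of the rack, standing loose in the channel; same size and black cap as the loose vial. It slides easily along the channel floor, alone or pushed by its neighbour; it can be pinched across the channel by its body just above the side walls (pushed by the cap it tips).
- brown_mid_centre (a point): Centre (half-way up, 27 mm above its foot) of the middle brown vial, standing loose in the channel; same size and black cap as the loose vial. It slides easily along the channel floor, alone or pushed by its neighbour; it can be pinched across the channel by its body just above the side walls (pushed by the cap it tips).
- brown_inner_centre (a point): Centre (half-way up, 27 mm above its foot) of the brown vial next to the cream ones, standing loose in the channel; same size and black cap as the loose vial. It slides easily along the channel floor, alone or pushed by its neighbour; it can be pinched across the channel by its body just above the side walls (pushed by the cap it tips).
- cream_inner_centre (a point): Centre (half-way up, 27 mm above its foot) of the cream vial next to the brown ones, standing loose in the channel; same size and black cap as the loose vial. It slides easily along the channel floor, alone or pushed by its neighbour; it can be pinched across the channel by its body just above the side walls (pushed by the cap it tips).
- cream_mid_centre (a point): Centre (half-way up, 27 mm above its foot) of the middle cream vial, standing loose in the channel; same size and black cap as the loose vial. It slides easily along the channel floor, alone or pushed by its neighbour; it can be pinched across the channel by its body just above the side walls (pushed by the cap it tips).
- cream_end_centre (a point): Centre (half-way up, 27 mm above its foot) of the cream vial nearest the other end of the rack, standing loose in the channel; same size and black cap as the loose vial. It slides easily along the channel floor, alone or pushed by its neighbour; it can be pinched across the channel by its body just above the side walls (pushed by the cap it tips).
- amber_bottle: Bystander: amber bottle with white cap, 42 mm in diameter, 69 mm tall, standing to the left of and beyond the loose vial; origin at its foot.
- screw_tin: Bystander: flat round tin of screws, 56 mm in diameter, 15 mm tall, in front of the rack; origin at its underside.
- loupe_small: Bystander: small black eye loupe, 37 mm in diameter, 32 mm tall, behind the rack; origin at its underside.

How it is judged:
On the way:
1. a place is opened between the inner brown and the inner cream vial (centres over 58 mm apart) with the loose vial lifted and still more than 10 mm above its seat (horizontal distance between brown_inner_centre and cream_inner_centre above 0.058 m and height (world z) of loose_vial_centre above 0.045 m), for 0.1 s.
At the end, for the whole second after the job is handed in: The loose vial stands in the channel between the inner brown and the inner cream vial (centre within 34.5 mm of each and within 4 mm of the channel's middle line), at rest; all seven vials are upright (tilt under 0.08 rad) with their feet on the rack's floor (within 3 mm) (horizontal distance between loose_vial_centre and brown_inner_centre below 0.0345 m and horizontal distance between loose_vial_centre and cream_inner_centre below 0.0345 m and horizontal distance between brown_inner_centre and cream_inner_centre above 0.06 m and x of loose_vial_centre in the frame of rack between -0.004 and 0.004 m and linear speed of loose_vial below 0.01 m/s and z of loose_vial_centre in the frame of rack between 0.032 and 0.038 m and angle between each of loose_vial_centre, brown_end_centre, brown_mid_centre, brown_inner_centre, cream_inner_centre, cream_mid_centre, cream_end_centre's own z axis and vertical below 0.08 rad and z of brown_end_centre in the frame of rack between 0.032 and 0.038 m and z of brown_mid_centre in the frame of rack between 0.032 and 0.038 m and z of brown_inner_centre in the frame of rack between 0.032 and 0.038 m and z of cream_inner_centre in the frame of rack between 0.032 and 0.038 m and z of cream_mid_centre in the frame of rack between 0.032 and 0.038 m and z of cream_end_centre in the frame of rack between 0.032 and 0.038 m); the robot touches nothing.
It fails at once if glass is pressed against glass with more than 20 N (contact force between brown_end and brown_mid above 20 N or contact force between any of brown_mid, loose_vial and brown_inner above 20 N or contact force between cream_inner and cream_mid above 20 N or contact force between cream_mid and cream_end above 20 N or contact force between loose_vial and cream_inner above 20 N).
It fails at once if the loose vial is set down hard (over 60 N on the rack) (contact force between loose_vial and rack above 60 N).
It fails at once if a vial of the row is lifted out (more than 12 mm) (z of any of brown_end_centre, brown_mid_centre, brown_inner_centre, cream_inner_centre, cream_mid_centre, cream_end_centre in the frame of rack above 0.047 m).
It fails at once if the loose vial is tipped over (angle between loose_vial_centre's own z axis and vertical above 0.5 rad).
It fails at once if a bystander (bottle, tin or loupe) is moved by more than 15 mm (distance of any of amber_bottle, screw_tin, loupe_small from where it was at the start of the episode above 0.015 m).
It also fails if it takes over 72 s, if anything falls off the work surface, if the arm or the gripper's body presses on something with over 40 N, if the wrist force passes 120 N, or if a joint passes its speed limit or range.

## Robot

A 7-joint arm with a two-finger parallel gripper is mounted at the origin on a cart in front of the work surface, level with it; the furniture and walls round the work are solid. World frame = base frame: x ahead of the robot, y to its left, z up, the work surface at z = 0. Lengths are in m, angles in rad, forces in N, time in s.
With the tool pointing down it reaches from about 0.4 to 0.85 m from the base axis. Payload 10.4 kg.
Tool frame: the origin (TCP) lies between the finger pads; the fingertips stand 14 mm ahead of it and the grasp point (between the pads) lies 5 mm behind it; z points along the fingers, y is the line along which they close (so a half turn about z gives the same grasp; the last joint's range is limited). The gripper opens to 87 mm and grips with 3 to 60 N. Pads are 19 mm wide; open, the fingers measure 117 mm over their backs; the gripper's body (75 mm by 190 mm) begins 51 mm behind the grasp point.
Start: joints at [-1.164, 0.332, -0.065, 1.46, 0.022, 1.35, -0.088], TCP at [0.26, 0.568, 0.237] pointing down, gripper open.
Joint ranges: [-2.6, 2.6], [-0.5, 2.12], [-1.47, 1.34], [0.16, 2.42], [-1.27, 4.41], [0.06, 2.06], [-2.6, 2.6]. Speed limits (rad/s): [2.22, 2.22, 2.79, 2.79, 3.14, 3.14, 3.14].

## Interface

Orientations are given as a unit quaternion [x, y, z, w].
In Python, from bench import * gives the robot as it stands.
- The arm moves only by the tool drive_tool, never from a script. Its argument "deltas" is a list of rows, each a list of 7 numbers: the turn, a rotation vector about the tool's x, y, z in degrees, then the shift along the tool's x, y, z in m, then the closure, from -1 (fully open) to 1 (shut). A call has 1 to 12 rows; each row is the pose to reach, as a shift and turn from the pose commanded when the call began, along the tool's axes at that moment; what a row does not reach only later rows make up. A row lasts 1/10 s, in which the tool goes at most 50 mm and 8.59 degrees, less where a joint would pass 70% of its speed; a pose out of reach is approached as far as the arm can. A call with a gripper value outside its range is refused whole. The fingers move at their own pace and stop on an object; "squeeze" is the grip in N (left out, the last holds). Time passes only in rows, so rows that repeat a pose let the fingers close. It gives the time, the measured TCP pose, the force and the opening at its end, in the units of the state.
- read_state(): the state, without advancing time (a new reading comes with each control period).
- camera(name): name is "scene" or "top" or "wrist"; returns (picture, depth): 384x512x3 uint8, red, green, blue; 384x512 float32, m along the optical axis (not along the pixel's ray), 0 where there is no reading.
- camera_params(name): a dict with "K" (3x3 intrinsics, pixels), "R" (3x3) and "t" (3): a world point X has camera coordinates R X + t; the wrist camera has in their place "mount" (4x4, takes a point from camera to tool coordinates, whose origin is the TCP and whose axes are the flange's). Camera axes: x right, y down, z forward; pixel columns grow to the right and rows downward; lengths in m; the calibration is good to about 2 mm. A picture is of the moment at which its call begins: read the wrist's pose just before it. camera_params takes no time and is no camera call.
- close_job(): hands the job in, once; it reports no verdict.
Trained networks look in the newest picture that a camera, given by its name, has taken for a name from the list of things; names that differ only in an ending like _2 or _b are one class to them, and where a whole thing is asked for, a point or a joint stands for the part that bears it (a point fixed in the world has none). Each returns a list of dicts, best first, with "score" (0 to 1); they miss things now and then, are a little off and sometimes report something else, mostly with a low value. They report only what shows in the picture. A call takes as long as a camera call.
- outline_of(label, camera): "pixels" (384x512 bool, what is visible of it) and "location" ([column, row] as shares, 0 to 1, of the picture: columns of its width, rows of its height, amid what is visible of it).
- tip_of(label, camera): "location" ([column, row] as shares, 0 to 1, of the picture: columns of its width, rows of its height: a listed point, or the origin of a listed thing).
The state is a dict: "time": time; "joint_positions": joint angles; "joint_vel": joint speeds; "joint_torque": joint torques, N m; "ee_pos": TCP position; "eef_rot": TCP orientation; "ft_force": force on the tool from outside, world axes, zero at the start; "torque": the same for the moment, N m; "width": finger opening in m.
Only numpy, scipy, OpenCV 4.12 (cv2) and the standard library are available. Lean on these libraries where they do the work, as an engineer would, in place of code of your own. Each camera call takes 0.05 s, during which the arm holds its last target. There are 200 camera calls.

## Working session

There is one attempt and no reset: what is moved stays moved. The work goes in short steps, Python scripts to look and compute and a tool call to move; the robot and the scene stay as the last step left them, time stands still between calls to the robot, and variables do not carry over. Pictures are saved under pics/ and viewed, on a budget of 10 in all, crops included, one or two more only if the job needs it, and the job is handed in when it is done.

Besides the shell and the picture viewer there is one more tool, called after "Emit:" as name(argument=value, ...), one argument or row to a line, values as JSON. drive_tool: Moves the arm, as the interface text tells. Its arguments: {"type":"object","properties":{"deltas":{"type":"array"},"squeeze":{"type":"number"}},"required":["deltas"]}

```bash
mkdir -p pics; cat > h.py <<'E'
from bench import *
import numpy as np, cv2
def world(cam,u,v,z):
    p=camera_params(cam);R=np.array(p["R"]);t=np.array(p["t"]);K=np.array(p["K"])
    d=R.T@np.linalg.solve(K,[u,v,1]);c=-R.T@t
    return c+d*(z-c[2])/d[2]
def pts(cam,depth):
    p=camera_params(cam);R=np.array(p["R"]);t=np.array(p["t"]);K=np.array(p["K"])
    v,u=np.mgrid[:384,:512];x=np.stack([(u-K[0,2])/K[0,0]*depth,(v-K[1,2])/K[1,1]*depth,depth],-1)
    return (x-t)@R
E
python3 - <<'E'
from h import *
for n in("scene","top"):
    im,d=camera(n);cv2.imwrite(f"pics/{n}0.png",im[:,:,::-1]);np.save(f"{n}0.npy",d)
    p=camera_params(n);print(n,"cam at",-np.array(p["R"]).T@np.array(p["t"]))
n="top"
zs=dict(loose_vial_centre=.027,amber_bottle=0,screw_tin=0,loupe_small=0,rack=0)
for l in ["loose_vial_centre","brown_end_centre","brown_mid_centre","brown_inner_centre","cream_inner_centre","cream_mid_centre","cream_end_centre","amber_bottle","screw_tin","loupe_small","rack"]:
    for r in tip_of(l,n)[:2]:
        u,v=r["location"][0]*512,r["location"][1]*384
        print(l,round(r["score"],2),(round(u),round(v)),world(n,u,v,zs.get(l,.035)).round(4))
s=read_state();print({k:np.round(v,3) for k,v in s.items()})
E
```

```text
scene cam at [ 0.03455288 -0.17468051  0.74116503]
top cam at [0.39360247 0.17890129 0.9671057 ]
loose_vial_centre 0.66 (172, 219) [0.465  0.3752 0.027 ]
brown_end_centre 0.67 (252, 190) [0.539  0.1661 0.035 ]
brown_end_centre 0.6 (175, 217) [0.4683 0.3664 0.035 ]
brown_mid_centre 0.57 (266, 190) [0.5379 0.1305 0.035 ]
brown_inner_centre 0.52 (279, 186) [0.5482 0.0963 0.035 ]
cream_mid_centre 0.53 (302, 189) [0.5405 0.0345 0.035 ]
cream_end_centre 0.45 (315, 188) [0.5415 0.0014 0.035 ]
amber_bottle 0.68 (151, 183) [0.5657 0.4393 0.    ]
screw_tin 0.63 (297, 251) [0.3785 0.049  0.    ]
screw_tin 0.28 (289, 187) [0.5521 0.0666 0.    ]
loupe_small 0.45 (332, 141) [ 0.6812 -0.0585  0.    ]
rack 0.97 (287, 194) [0.5314 0.0711 0.    ]
{'time': np.float64(0.65), 'joint_positions': array([-1.164,  0.332, -0.065,  1.46 ,  0.022,  1.35 , -0.088]), 'joint_vel': array([ 0.   , -0.001, -0.   , -0.   , -0.   ,  0.001,  0.   ]), 'joint_torque': array([-2.0000e-03, -6.2285e+01,  2.4000e-02, -3.9003e+01, -6.1000e-02,
        3.2000e-02,  0.0000e+00]), 'ee_pos': array([0.26 , 0.568, 0.237]), 'eef_rot': array([0.213, 0.977, 0.   , 0.   ]), 'ft_force': array([-0.993,  0.485, -0.078]), 'torque': array([0.042, 0.046, 0.035]), 'width': np.float64(0.087)}
```

View pics/top0.png

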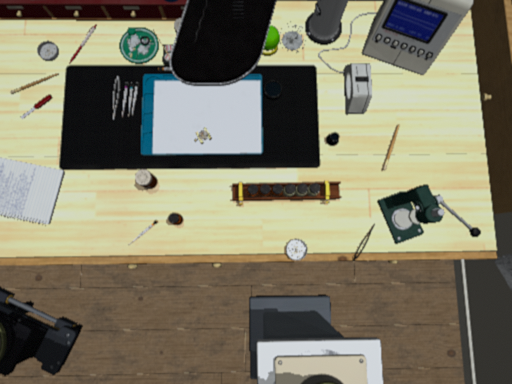

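View pics/scene0.png

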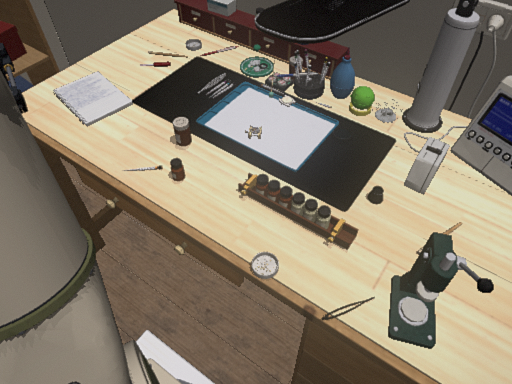

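```bash
cat >> h.py <<'E'
from scipy.spatial.transform import Rotation as Ro
def plan(pos,yaw_y):  # tool z down, tool y axis along world yaw_y (rad); returns tool delta
    s=read_state();R0=Ro.from_quat(s["eef_rot"])
    y=np.array([np.cos(yaw_y),np.sin(yaw_y),0]);z=np.array([0,0,-1.]);x=np.cross(y,z)
    best=None
    for sg in(1,-1):
        r=(R0.inv()*Ro.from_matrix(np.c_[sg*x,sg*y,z])).as_rotvec(degrees=True)
        sh=R0.inv().apply(np.array(pos)-s["ee_pos"])
        print("sg",sg,"rot",r.round(2),"shift",sh.round(4))
E
python3 - <<'E'
from h import *
d=np.load("top0.npy");P=pts("top",d)
o=outline_of("rack","top")[0]["pixels"]
q=P[o];q=q[(q[:,2]>.0)&(q[:,2]<.08)];print("rack px",len(q),q.min(0),q.max(0))
r=cv2.minAreaRect((q[:,:2]*1000).astype(np.float32));print(r)
im=P[...,2]
m=(im>.1)&(P[...,0]>.2)&(P[...,0]<.9)&(d>0)
print("high pts x,y,z ranges",P[m].min(0),P[m].max(0)); m2=m&(P[...,0]<.75);print(P[m2][::150].round(2))
s=read_state();print(Ro.from_quat(s["eef_rot"]).as_matrix().round(3));print(camera_params("wrist"))
plan([.50,.075,.25],0)
E
```

```text
rack px 647 [ 5.14587028e-01 -6.86997966e-02  4.62502397e-04] [0.56147904 0.22357505 0.03131318]
((537.8508911132812, 77.563720703125), (44.522701263427734, 292.27490234375), 0.577799916267395)
high pts x,y,z ranges [ 0.20001145 -0.4954269   0.10000428] [0.89979022 0.62452022 0.43411241]
[[ 0.75  0.28  0.33]
 [ 0.74  0.22  0.33]
 [ 0.74  0.24  0.33]
 [ 0.74  0.29  0.33]
 [ 0.74  0.17  0.32]
 [ 0.73  0.22  0.33]
 [ 0.73  0.25  0.33]
 [ 0.73  0.28  0.33]
 [ 0.72  0.3   0.32]
 [ 0.72  0.32  0.32]
 [ 0.72  0.32  0.32]
 [ 0.71  0.3   0.32]
 [ 0.71  0.26  0.32]
 [ 0.71  0.3   0.31]
 [ 0.7   0.26  0.31]
 [ 0.52 -0.21  0.18]
 [ 0.51 -0.22  0.18]
 [ 0.5  -0.25  0.18]
 [ 0.49 -0.22  0.18]
 [ 0.48 -0.23  0.18]
 [ 0.47 -0.21  0.17]
 [ 0.46 -0.21  0.14]
 [ 0.45 -0.27  0.22]
 [ 0.44 -0.27  0.23]
 [ 0.42 -0.28  0.25]
 [ 0.31  0.6   0.31]
 [ 0.3   0.58  0.31]
 [ 0.3   0.59  0.33]
 [ 0.29  0.54  0.31]
 [ 0.28  0.55  0.32]
 [ 0.28  0.54  0.32]
 [ 0.27  0.49  0.3 ]
 [ 0.28  0.54  0.39]
 [ 0.28  0.53  0.39]
 [ 0.26  0.47  0.3 ]
 [ 0.26  0.48  0.33]
 [ 0.26  0.5   0.33]
 [ 0.26  0.51  0.34]
 [ 0.26  0.52
[... 364 characters left out ...]
 0.   ]
 [ 0.     0.    -1.   ]]
{'K': array([[282.68555883,   0.        , 253.24978529],
       [  0.        , 282.68555883, 196.84350686],
       [  0.        ,   0.        ,   1.        ]]), 'mount': array([[ 4.87939079e-04, -9.56682624e-01, -2.91132476e-01,
         8.15727356e-02],
       [ 9.99999549e-01,  7.04172313e-04, -6.37958913e-04,
        -1.38144085e-03],
       [ 8.15331636e-04, -2.91132033e-01,  9.56682536e-01,
        -1.49155052e-01],
       [ 0.00000000e+00,  0.00000000e+00,  0.00000000e+00,
         1.00000000e+00]])}
sg 1 rot [ 1.000e-02 -0.000e+00  6.538e+01] shift [-0.4233 -0.3485 -0.0135]
sg -1 rot [ 0.0000e+00  1.0000e-02 -1.1462e+02] shift [-0.4233 -0.3485 -0.0135]
```

Emit:
drive_tool(
  deltas=[
    [0, 0, 65.4, -0.458, -0.33, 0.0, -1],
    [0, 0, 65.4, -0.458, -0.33, 0.0, -1],
    [0, 0, 65.4, -0.458, -0.33, 0.0, -1],
    [0, 0, 65.4, -0.458, -0.33, 0.0, -1],
    [0, 0, 65.4, -0.458, -0.33, 0.0, -1],
    [0, 0, 65.4, -0.458, -0.33, 0.0, -1],
    [0, 0, 65.4, -0.458, -0.33, 0.0, -1],
    [0, 0, 65.4, -0.458, -0.33, 0.0, -1],
    [0, 0, 65.4, -0.458, -0.33, 0.0, -1],
    [0, 0, 65.4, -0.458, -0.33, 0.067, -1],
    [0, 0, 65.4, -0.458, -0.33, 0.067, -1],
    [0, 0, 65.4, -0.458, -0.33, 0.067, -1],
  ],
)

```text
time: 1.9
ee_pos: [0.5399, 0.0739, 0.1683]
eef_rot: [0.708, 0.706, -0.0, 0.0]
ft_force: [0.6, 0.5, 0.2]
width: 0.0869
```

```bash
cat >> h.py <<'E'
def wcam():
    s=read_state();im,d=camera("wrist");p=camera_params("wrist");M=np.array(p["mount"]);K=np.array(p["K"])
    T=np.eye(4);T[:3,:3]=Ro.from_quat(s["eef_rot"]).as_matrix();T[:3,3]=s["ee_pos"];T=T@M
    v,u=np.mgrid[:384,:512];x=np.stack([(u-K[0,2])/K[0,0]*d,(v-K[1,2])/K[1,1]*d,d],-1)
    return s,im,d,x@T[:3,:3].T+T[:3,3],T,K
def caps(P,d,zc,roi,tol=.004):
    "cap-top discs at height zc inside roi(x0,x1,y0,y1): centres and diameters"
    m=((d>0)&(abs(P[...,2]-zc)<tol)&(P[...,0]>roi[0])&(P[...,0]<roi[1])&(P[...,1]>roi[2])&(P[...,1]<roi[3])).astype(np.uint8)
    n,l=cv2.connectedComponents(m);out=[]
    for i in range(1,n):
        q=P[l==i]
        if len(q)<60: continue
        (cx,cy),r=cv2.minEnclosingCircle((q[:,:2]*1000).astype(np.float32))
        md=(q.min(0)+q.max(0))/2*1000
        out.append((round(cx,1),round(cy,1),round(2*r,1),md[:2].round(1),len(q),round(q[:,2].mean()*1000,1)))
    return sorted(out,key=lambda o:-o[1])
E
python3 - <<'E'
from h import *
s,im,d,P,T,K=wcam();cv2.imwrite("pics/w1.png",im[:,:,::-1]);np.savez("w1.npz",d=d,P=P)
print(s["ee_pos"]);[print(c) for c in caps(P,d,.062,(.5,.58,-.08,.24))]
# rack walls, and stops
for y0 in np.arange(-.07,.23,.03):
    m=(d>0)&(abs(P[...,1]-y0)<.004)&(P[...,2]>.022)&(P[...,2]<.031)&(abs(P[...,0]-.54)<.05)
    q=P[m];print(y0.round(3),q[:,0].min().round(4) if len(q) else None,q[:,0].max().round(4) if len(q) else None)
m=(d>0)&(abs(P[...,2]-.038)<.003)&(abs(P[...,0]-.538)<.01);q=P[m][:,1];print("z38 y hist",np.histogram(q,np.arange(-.07,.23,.005)))
E
```

```text
[0.53985618 0.07387338 0.16831088]
(534.9, 166.1, 26.7, array([535. , 166.2]), 803, np.float64(62.9))
(535.2, 134.8, 26.9, array([535.3, 135. ]), 731, np.float64(62.9))
(535.5, 102.8, 27.0, array([535.6, 102.7]), 665, np.float64(62.8))
(535.4, 70.0, 27.5, array([535.8,  70.1]), 614, np.float64(62.8))
(536.0, 39.0, 26.8, array([536.1,  39.1]), 561, np.float64(62.7))
(536.6, 7.6, 26.9, array([536.5,  11.3]), 395, np.float64(62.5))
-0.07 0.5155 0.5591
-0.04 None None
-0.01 0.5143 0.5582
0.02 0.5139 0.5577
0.05 0.5135 0.5572
0.08 0.5131 0.5579
0.11 0.513 0.5574
0.14 0.5128 0.5568
0.17 0.5127 0.5563
0.2 0.4993 0.5584
0.23 None None
z38 y hist (array([  0,   0,   0,   0,   0,   0,   0,   0,   0,   0,   0,   0,   0,
         0,   0,   0,   0,   3,   0,   0,   0,   0,   0,   3,   3,   0,
         0,   0,   0,   1,  10,   0,   0,   0,   0,   0,   4,  12,   0,
         0,   0,   0,   0,   0,   0,   0,   0,   0,   0,   0,   0,   0,
        51, 149,  76,   0,   0,   0,   0,   0]), array([-7.00000000e-02, -6.50000000e-02, -6.00000000e-02, -5.50000000e-02,
       -5.00000000e-02, -4.50000000e-02, 
[... 334 characters left out ...]
        5.00000000e-02,  5.50000000e-02,  6.00000000e-02,  6.50000000e-02,
        7.00000000e-02,  7.50000000e-02,  8.00000000e-02,  8.50000000e-02,
        9.00000000e-02,  9.50000000e-02,  1.00000000e-01,  1.05000000e-01,
        1.10000000e-01,  1.15000000e-01,  1.20000000e-01,  1.25000000e-01,
        1.30000000e-01,  1.35000000e-01,  1.40000000e-01,  1.45000000e-01,
        1.50000000e-01,  1.55000000e-01,  1.60000000e-01,  1.65000000e-01,
        1.70000000e-01,  1.75000000e-01,  1.80000000e-01,  1.85000000e-01,
        1.90000000e-01,  1.95000000e-01,  2.00000000e-01,  2.05000000e-01,
        2.10000000e-01,  2.15000000e-01,  2.20000000e-01,  2.25000000e-01,
        2.30000000e-01]))
```

View pics/w1.png

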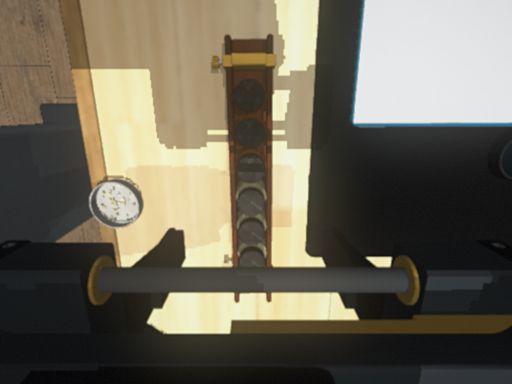

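Emit:
drive_tool(
  deltas=[
    [0, 0, -0.7, 0.026, -0.003, 0.04, -1],
    [0, 0, -0.7, 0.026, -0.003, 0.075, -1],
    [0, 0, -0.7, 0.026, -0.003, 0.075, -1],
    [0, 0, -0.7, 0.026, -0.003, 0.075, -1],
  ],
  squeeze=6,
)

```text
time: 2.35
ee_pos: [0.5364, 0.1031, 0.0953]
eef_rot: [0.703, 0.711, -0.0, 0.0]
ft_force: [1.2, 0.1, 0.2]
width: 0.087
```

Emit:
drive_tool(
  deltas=[
    [0, 0, 0, 0, -0.001, 0.025, -1],
    [0, 0, 0, 0, -0.001, 0.045, -1],
    [0, 0, 0, 0, -0.001, 0.051, -1],
    [0, 0, 0, 0, -0.001, 0.051, -1],
    [0, 0, 0, 0, -0.001, 0.051, 1],
    [0, 0, 0, 0, -0.001, 0.051, 1],
    [0, 0, 0, 0, -0.001, 0.051, 1],
    [0, 0, 0, 0, -0.001, 0.051, 1],
    [0, 0, 0, 0, -0.001, 0.051, 1],
    [0, 0, 0, 0, -0.001, 0.051, 1],
    [0, 0, 0, 0, -0.001, 0.051, 1],
  ],
  squeeze=6,
)

```text
time: 3.45
ee_pos: [0.5352, 0.1034, 0.0435]
eef_rot: [0.703, 0.711, -0.0, -0.0]
ft_force: [-0.1, -0.1, -0.4]
width: 0.039
```

Emit:
drive_tool(
  deltas=[
    [0, 0, 0, 0, 0, 0, 1],
    [0, 0, 0, 0, 0, 0, 1],
    [0, 0, 0, 0, 0, 0, 1],
    [0, 0, 0, 0.001, 0, 0, 1],
    [0, 0, 0, 0.002, 0, 0, 1],
    [0, 0, 0, 0.003, 0, 0, 1],
    [0, 0, 0, 0.004, 0, 0, 1],
    [0, 0, 0, 0.005, 0, 0, 1],
    [0, 0, 0, 0.006, 0, 0, 1],
    [0, 0, 0, 0.007, 0, 0, 1],
  ],
)

```text
time: 4.45
ee_pos: [0.5354, 0.1103, 0.0436]
eef_rot: [0.703, 0.711, 0.0, 0.0]
ft_force: [3.6, -2.9, 0.4]
width: 0.0305
```

Emit:
drive_tool(
  deltas=[
    [0, 0, 0, 0.0005, 0, 0, 1],
    [0, 0, 0, 0.001, 0, 0, 1],
    [0, 0, 0, 0.001, 0, 0, 1],
  ],
)

```text
time: 4.75
ee_pos: [0.5354, 0.1114, 0.0436]
eef_rot: [0.703, 0.711, 0.0, 0.0]
ft_force: [3.2, -2.0, 1.2]
width: 0.0305
```

Emit:
drive_tool(
  deltas=[
    [0, 0, 0, 0.0005, 0, 0, 1],
    [0, 0, 0, 0.001, 0, 0, 1],
    [0, 0, 0, 0.001, 0, 0, 1],
  ],
)

```text
time: 5.05
ee_pos: [0.5354, 0.1122, 0.0437]
eef_rot: [0.703, 0.711, 0.0, 0.0]
ft_force: [3.0, -3.3, 2.3]
width: 0.0304
```

Emit:
drive_tool(
  deltas=[
    [0, 0, 0, 0.0005, 0, 0, 1],
    [0, 0, 0, 0.001, 0, 0, 1],
    [0, 0, 0, 0.001, 0, 0, 1],
  ],
)

```text
time: 5.35
ee_pos: [0.5354, 0.1132, 0.0438]
eef_rot: [0.703, 0.711, 0.0, 0.0]
ft_force: [3.4, -3.4, 3.3]
width: 0.0305
```

Emit:
drive_tool(
  deltas=[
    [0, 0, 0, 0.0005, 0, 0, 1],
    [0, 0, 0, 0.001, 0, 0, 1],
    [0, 0, 0, 0.001, 0, 0, 1],
  ],
)

```text
time: 5.65
ee_pos: [0.5354, 0.1142, 0.0439]
eef_rot: [0.703, 0.711, 0.0, 0.0]
ft_force: [2.1, -4.0, 4.3]
width: 0.0299
```

```bash
python3 - <<'E'
from h import *
s,im,d,P,T,K=wcam()
print(s["ee_pos"],s["ft_force"]);[print(c) for c in caps(P,d,.062,(.5,.58,-.08,.24))]
cv2.imwrite("pics/w2.png",im[:,:,::-1])
E
```

```text
[0.53538984 0.11417128 0.04385918] [ 2.10749857 -4.02987203  4.31062692]
(534.7, 173.6, 27.2, array([534.9, 173.8]), 2572, np.float64(62.9))
(535.1, 144.0, 27.4, array([535.4, 144.1]), 2221, np.float64(63.0))
(555.0, 122.6, 11.9, array([555. , 122.8]), 153, np.float64(62.1))
(512.4, 121.2, 12.6, array([512.4, 121.8]), 155, np.float64(62.1))
(533.5, 116.0, 26.5, array([533.5, 121.8]), 895, np.float64(62.5))
(535.9, 79.8, 18.9, array([535.9,  82. ]), 153, np.float64(60.3))
```

View pics/w2.png

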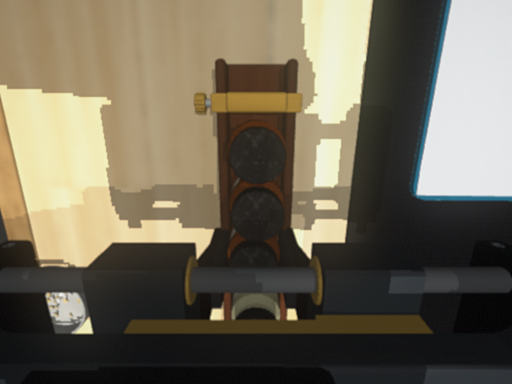

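```bash
cat >> h.py <<'E'
def tilts(P,d,zc,roi,tol=.005):
    m=((d>0)&(abs(P[...,2]-zc)<tol)&(P[...,0]>roi[0])&(P[...,0]<roi[1])&(P[...,1]>roi[2])&(P[...,1]<roi[3])).astype(np.uint8)
    m=cv2.erode(m,np.ones((3,3),np.uint8));n,l=cv2.connectedComponents(m)
    for i in range(1,n):
        q=P[l==i]
        if len(q)<60: continue
        A=np.c_[q[:,:2]-q[:,:2].mean(0),np.ones(len(q))];c=np.linalg.lstsq(A,q[:,2],rcond=None)[0]
        print("cap y",q[:,1].mean().round(4),"ymin/max",q[:,1].min().round(4),q[:,1].max().round(4),"slope",c[:2].round(3),"z",c[2].round(4),"n",len(q))
def stop(P,d,x0=.535):
    for za,zb in((.035,.041),(.030,.046)):
        q=P[(d>0)&(P[...,2]>za)&(P[...,2]<zb)&(abs(P[...,0]-x0)<.012)][:,1]
        for a,b in((.18,.22),(-.06,-.015)):
            k=q[(q>a)&(q<b)]
            if len(k)>5: print("stop",np.percentile(k,[2,10,50,90,98]).round(4),len(k))
E
python3 - <<'E'
from h import *
s,im,d,P,T,K=wcam()
tilts(P,d,.0625,(.52,.55,-.08,.24));stop(P,d)
z=np.load("w1.npz");print("before");tilts(z["P"],z["d"],.0625,(.52,.55,-.08,.24));stop(z["P"],z["d"])
print(s["ft_force"])
E
```

```text
cap y 0.1743 ymin/max 0.1612 0.1867 slope [-0.006 -0.008] z 0.063 n 2226
cap y 0.1451 ymin/max 0.1317 0.1573 slope [-0.005 -0.038] z 0.0631 n 2016
cap y 0.1223 ymin/max 0.117 0.128 slope [ 0.011 -0.138] z 0.0627 n 738
cap y 0.0827 ymin/max 0.0803 0.0841 slope [-0.004  0.835] z 0.0603 n 94
stop [0.1934 0.1941 0.1981 0.202  0.2029] 936
stop [0.1835 0.1868 0.197  0.2019 0.2029] 1154
before
cap y 0.166 ymin/max 0.1546 0.1778 slope [-0.    -0.008] z 0.063 n 635
cap y 0.1351 ymin/max 0.123 0.1471 slope [-0.008  0.001] z 0.063 n 602
cap y 0.1033 ymin/max 0.0906 0.1151 slope [-0.003 -0.008] z 0.0629 n 544
cap y 0.0711 ymin/max 0.058 0.0834 slope [ 0.001 -0.002] z 0.0629 n 494
cap y 0.0403 ymin/max 0.0277 0.0521 slope [-0.015 -0.014] z 0.0629 n 451
cap y 0.0116 ymin/max 0.0037 0.0205 slope [-0.015 -0.042] z 0.0628 n 300
stop [0.1934 0.1941 0.198  0.2017 0.2026] 315
stop [0.193  0.1934 0.1975 0.2016 0.2025] 344
[ 2.16802239 -4.12520545  4.96039975]
```

Emit:
drive_tool(
  deltas=[
    [0, 0, 0, 0, 0, 0, 0.0],
    [0, 0, 0, 0, 0, 0, -0.2],
    [0, 0, 0, -0.001, 0.0005, 0.001, -0.2],
    [0, 0, 0, -0.001, 0.0005, 0.0015, -0.2],
    [0, 0, 0, -0.001, 0.0005, 0.0015, -0.2],
  ],
)

```text
time: 6.25
ee_pos: [0.5353, 0.1134, 0.0417]
eef_rot: [0.703, 0.711, -0.0, -0.0]
ft_force: [0.6, 0.0, 0.0]
width: 0.0512
```

```bash
python3 - <<'E'
from h import *
s,im,d,P,T,K=wcam()
print(s["ee_pos"],s["width"],s["ft_force"])
tilts(P,d,.0625,(.52,.55,-.08,.24))
E
```

```text
[0.53531064 0.11344152 0.04170831] 0.05123429957817138 [0.60029694 0.04267542 0.00401046]
cap y 0.1742 ymin/max 0.1612 0.1866 slope [-0.004 -0.005] z 0.063 n 2339
cap y 0.1439 ymin/max 0.1302 0.1562 slope [-0.005 -0.016] z 0.0629 n 2035
cap y 0.1211 ymin/max 0.1167 0.125 slope [ 0.009 -0.188] z 0.0624 n 500
```

Emit:
drive_tool(
  deltas=[
    [0, 0, 0, 0, 0.0003, 0, 1],
    [0, 0, 0, 0, 0.0003, 0, 1],
    [0, 0, 0, 0, 0.0003, 0, 1],
    [0, 0, 0, 0, 0.0003, 0, 1],
    [0, 0, 0, 0.0005, 0.0003, 0, 1],
    [0, 0, 0, 0.001, 0.0003, 0, 1],
    [0, 0, 0, 0.001, 0.0003, 0, 1],
  ],
  squeeze=12,
)

```text
time: 7.0
ee_pos: [0.536, 0.1143, 0.0421]
eef_rot: [0.703, 0.711, 0.0, 0.0]
ft_force: [-0.3, -0.6, 0.2]
width: 0.0301
```

Emit:
drive_tool(
  deltas=[
    [0, 0, 0, 0.0005, 0, 0, 1],
    [0, 0, 0, 0.001, 0, 0, 1],
    [0, 0, 0, 0.001, 0, 0, 1],
  ],
)

```text
time: 7.3
ee_pos: [0.5359, 0.1154, 0.0421]
eef_rot: [0.703, 0.711, 0.0, -0.0]
ft_force: [0.2, -0.2, 0.4]
width: 0.0305
```

Forces are far lower now. Continue in small steps.

Emit:
drive_tool(
  deltas=[
    [0, 0, 0, 0.0005, 0, 0, 1],
    [0, 0, 0, 0.001, 0, 0, 1],
    [0, 0, 0, 0.001, 0, 0, 1],
  ],
)

```text
time: 7.6
ee_pos: [0.5359, 0.1165, 0.0421]
eef_rot: [0.703, 0.711, 0.0, -0.0]
ft_force: [0.6, -1.0, -0.3]
width: 0.0302
```

Emit:
drive_tool(
  deltas=[
    [0, 0, 0, 0.0005, 0, 0, 1],
    [0, 0, 0, 0.001, 0, 0, 1],
    [0, 0, 0, 0.001, 0, 0, 1],
  ],
)

```text
time: 7.9
ee_pos: [0.5359, 0.1175, 0.042]
eef_rot: [0.703, 0.711, 0.0, -0.0]
ft_force: [-0.1, -1.2, 1.2]
width: 0.0305
```

Emit:
drive_tool(
  deltas=[
    [0, 0, 0, 0.0005, 0, 0, 1],
    [0, 0, 0, 0.0005, 0, 0, 1],
  ],
)

```text
time: 8.1
ee_pos: [0.5359, 0.1179, 0.0421]
eef_rot: [0.703, 0.711, 0.0, -0.0]
ft_force: [0.5, -1.2, 1.1]
width: 0.0303
```

```bash
python3 - <<'E'
from h import *
s,im,d,P,T,K=wcam()
print(s["ee_pos"],s["width"],s["ft_force"])
tilts(P,d,.0625,(.52,.55,-.08,.24));stop(P,d)
E
```

```text
[0.53591908 0.11792756 0.04205031] 0.03025804651063654 [ 0.51947463 -1.16413998  1.07069952]
cap y 0.1778 ymin/max 0.1649 0.1901 slope [-0.008 -0.005] z 0.0629 n 2304
cap y 0.1479 ymin/max 0.1343 0.1601 slope [-0.004 -0.018] z 0.0629 n 2010
cap y 0.1256 ymin/max 0.1216 0.1294 slope [-0.006 -0.162] z 0.0625 n 520
stop [0.1932 0.1941 0.1983 0.2023 0.2032] 979
stop [0.187  0.1906 0.1972 0.2021 0.2032] 1206
```

Emit:
drive_tool(
  deltas=[
    [0, 0, 0, 0.0005, 0, 0, 1],
    [0, 0, 0, 0.0005, 0, 0, 1],
  ],
)

```text
time: 8.35
ee_pos: [0.5359, 0.1184, 0.042]
eef_rot: [0.703, 0.711, 0.0, -0.0]
ft_force: [0.0, -1.2, 1.3]
width: 0.0302
```

Emit:
drive_tool(
  deltas=[
    [0, 0, 0, 0.0005, 0, 0, 1],
    [0, 0, 0, 0.0005, 0, 0, 1],
  ],
)

```text
time: 8.55
ee_pos: [0.5359, 0.1187, 0.042]
eef_rot: [0.703, 0.711, -0.0, 0.0]
ft_force: [-0.1, -2.2, 1.8]
width: 0.03
```

Emit:
drive_tool(
  deltas=[
    [0, 0, 0, 0.0005, 0, 0, 1],
    [0, 0, 0, 0.0005, 0, 0, 1],
  ],
)

```text
time: 8.75
ee_pos: [0.5359, 0.1189, 0.042]
eef_rot: [0.703, 0.711, -0.0, 0.0]
ft_force: [-0.3, -4.3, 2.4]
width: 0.0302
```

Emit:
drive_tool(
  deltas=[
    [0, 0, 0, 0.0005, 0, 0, 1],
    [0, 0, 0, 0.0005, 0, 0, 1],
  ],
)

```text
time: 8.95
ee_pos: [0.5359, 0.119, 0.042]
eef_rot: [0.703, 0.711, -0.0, 0.0]
ft_force: [-0.2, -4.9, 3.4]
width: 0.03
```

```bash
python3 - <<'E'
from h import *
s,im,d,P,T,K=wcam()
print(s["ee_pos"],s["width"],s["ft_force"])
tilts(P,d,.0625,(.52,.55,-.08,.24))
E
```

```text
[0.53594936 0.11899727 0.0420485 ] 0.029970006494054027 [-0.17220569 -4.91973781  3.35714343]
cap y 0.1785 ymin/max 0.1656 0.1908 slope [-0.003 -0.004] z 0.063 n 2329
cap y 0.1489 ymin/max 0.1353 0.1609 slope [-0.007 -0.021] z 0.0629 n 1969
cap y 0.1267 ymin/max 0.1229 0.1307 slope [-0.007 -0.183] z 0.0624 n 517
```

Emit:
drive_tool(
  deltas=[
    [0, 0, 0, 0, 0, 0, 0.3],
    [0, 0, 0, 0, 0, 0, -0.2],
    [0, 0, 0, 0, 0, 0, -0.6],
    [0, 0, 0, 0, 0, 0, -0.6],
    [0, 0, 0, 0, 0, -0.03, -1],
    [0, 0, 0, -0.03, 0, -0.07, -1],
    [0, 0, 0, -0.06, 0, -0.118, -1],
    [0, 0, 0, -0.06, 0, -0.118, -1],
    [0, 0, 0, -0.06, 0, -0.118, -1],
  ],
)

```text
time: 9.9
ee_pos: [0.5374, 0.0596, 0.1614]
eef_rot: [0.703, 0.711, 0.002, 0.0]
ft_force: [0.5, 0.5, -0.7]
width: 0.0838
```

```bash
python3 - <<'E'
from h import *
s,im,d,P,T,K=wcam()
print(s["ee_pos"],s["width"],s["ft_force"])
tilts(P,d,.0625,(.52,.55,-.08,.24));stop(P,d)
[print(c) for c in caps(P,d,.062,(.5,.58,-.08,.24))]
E
```

```text
[0.53743692 0.05961055 0.16140676] 0.08378570483438079 [ 0.5274016   0.46682631 -0.72393489]
cap y 0.1778 ymin/max 0.1653 0.1897 slope [-0.002  0.002] z 0.0629 n 814
cap y 0.1475 ymin/max 0.1357 0.1594 slope [-0.008 -0.01 ] z 0.063 n 669
cap y 0.1169 ymin/max 0.1046 0.1284 slope [-0.006 -0.005] z 0.0629 n 621
cap y 0.0713 ymin/max 0.0586 0.0833 slope [-0.006 -0.013] z 0.0629 n 531
cap y 0.0399 ymin/max 0.0274 0.0518 slope [ 0.004 -0.006] z 0.0629 n 476
cap y 0.0083 ymin/max -0.0049 0.0203 slope [ 0.009 -0.024] z 0.0629 n 474
stop [0.1934 0.1951 0.1988 0.2022 0.203 ] 319
stop [0.1934 0.195  0.1988 0.2022 0.203 ] 323
stop [-0.026  -0.026  -0.0256 -0.0254 -0.0251] 18
(534.4, 177.8, 27.0, array([534.4, 177.8]), 960, np.float64(62.8))
(535.6, 147.3, 26.9, array([536. , 147.2]), 839, np.float64(62.9))
(534.2, 116.7, 26.7, array([534.2, 116.4]), 752, np.float64(62.9))
(535.5, 70.2, 27.0, array([535.6,  70.3]), 664, np.float64(62.7))
(535.8, 39.2, 26.8, array([535.9,  39.3]), 608, np.float64(62.7))
(536.1, 6.8, 27.5, array([536.3,   6.9]), 569, np.float64(62.7))
```

Emit:
drive_tool(
  deltas=[
    [0, 0, 0, 0.0105, 0, 0.035, -1],
    [0, 0, 0, 0.0105, 0, 0.065, -1],
    [0, 0, 0, 0.0105, 0, 0.065, -1],
    [0, 0, 0, 0.0105, 0, 0.065, -1],
  ],
)

```text
time: 10.35
ee_pos: [0.5357, 0.0708, 0.0943]
eef_rot: [0.703, 0.712, -0.001, -0.001]
ft_force: [-0.1, -0.9, 0.1]
width: 0.0866
```

Emit:
drive_tool(
  deltas=[
    [0, 0, 0, -0.001, 0.0006, 0.025, -1],
    [0, 0, 0, -0.001, 0.0006, 0.045, -1],
    [0, 0, 0, -0.001, 0.0006, 0.0525, -0.4],
    [0, 0, 0, -0.001, 0.0006, 0.0525, 0],
    [0, 0, 0, -0.001, 0.0006, 0.0525, 1],
    [0, 0, 0, -0.001, 0.0006, 0.0525, 1],
    [0, 0, 0, -0.001, 0.0006, 0.0525, 1],
    [0, 0, 0, -0.001, 0.0006, 0.0525, 1],
    [0, 0, 0, -0.001, 0.0006, 0.0525, 1],
    [0, 0, 0, -0.001, 0.0006, 0.0525, 1],
    [0, 0, 0, -0.001, 0.0006, 0.0525, 1],
  ],
  squeeze=12,
)

```text
time: 11.45
ee_pos: [0.5371, 0.0694, 0.0426]
eef_rot: [0.703, 0.711, 0.0, 0.0]
ft_force: [-0.8, -0.1, 0.4]
width: 0.03
```

Emit:
drive_tool(
  deltas=[
    [0, 0, 0, 0, 0, 0, 1],
    [0, 0, 0, -0.001, 0, 0, 1],
    [0, 0, 0, -0.002, 0, 0, 1],
    [0, 0, 0, -0.003, 0, 0, 1],
    [0, 0, 0, -0.004, 0, 0, 1],
  ],
)

```text
time: 11.95
ee_pos: [0.5372, 0.0656, 0.0426]
eef_rot: [0.703, 0.711, 0.0, -0.0]
ft_force: [-0.6, 1.9, 2.2]
width: 0.0297
```

Emit:
drive_tool(
  deltas=[
    [0, 0, 0, -0.001, -0.0004, 0, 1],
    [0, 0, 0, -0.002, -0.0004, 0, 1],
    [0, 0, 0, -0.003, -0.0004, 0, 1],
    [0, 0, 0, -0.004, -0.0004, 0, 1],
  ],
)

```text
time: 12.35
ee_pos: [0.5369, 0.0615, 0.0427]
eef_rot: [0.703, 0.711, 0.0, -0.0]
ft_force: [0.8, 2.6, 3.1]
width: 0.0303
```

Emit:
drive_tool(
  deltas=[
    [0, 0, 0, -0.001, 0, 0, 1],
    [0, 0, 0, -0.002, 0, 0, 1],
    [0, 0, 0, -0.003, 0, 0, 1],
    [0, 0, 0, -0.003, 0, 0, 1],
  ],
)

```text
time: 12.75
ee_pos: [0.5369, 0.0583, 0.0426]
eef_rot: [0.703, 0.711, 0.0, 0.0]
ft_force: [0.1, 1.9, 4.0]
width: 0.0299
```

Emit:
drive_tool(
  deltas=[
    [0, 0, 0, 0, 0, 0, -0.2],
    [0, 0, 0, 0, 0, 0.0006, -0.2],
    [0, 0, 0, 0.0005, 0, 0.0006, -0.2],
    [0, 0, 0, 0.0005, 0, 0.0006, 1],
    [0, 0, 0, 0.0005, 0, 0.0006, 1],
    [0, 0, 0, 0.0005, 0, 0.0006, 1],
    [0, 0, 0, 0.0005, 0, 0.0006, 1],
    [0, 0, 0, 0, 0, 0.0006, 1],
    [0, 0, 0, -0.001, 0, 0.0006, 1],
    [0, 0, 0, -0.002, 0, 0.0006, 1],
  ],
)

```text
time: 13.75
ee_pos: [0.5368, 0.0564, 0.0419]
eef_rot: [0.703, 0.711, 0.0, -0.0]
ft_force: [0.1, 1.0, 0.7]
width: 0.0305
```

Emit:
drive_tool(
  deltas=[
    [0, 0, 0, -0.001, 0, 0, 1],
    [0, 0, 0, -0.0015, 0, 0, 1],
    [0, 0, 0, -0.002, 0, 0, 1],
  ],
)

```text
time: 14.05
ee_pos: [0.5368, 0.0543, 0.0419]
eef_rot: [0.703, 0.711, 0.0, -0.0]
ft_force: [-0.8, 0.5, 0.5]
width: 0.0299
```

```bash
python3 - <<'E'
from h import *
s,im,d,P,T,K=wcam()
print(s["ee_pos"],s["width"],s["ft_force"])
tilts(P,d,.0625,(.52,.55,-.08,.24));stop(P,d)
cv2.imwrite("pics/w3.png",im[:,:,::-1])
E
```

```text
[0.53683787 0.05432247 0.04193302] 0.02986252309448121 [-0.7740462   0.4756973   0.52922487]
cap y 0.1706 ymin/max 0.1643 0.1758 slope [-0.008  0.053] z 0.0629 n 1583
cap y 0.1475 ymin/max 0.1346 0.1599 slope [-0.005 -0.005] z 0.0629 n 2991
cap y 0.1169 ymin/max 0.1038 0.1291 slope [-0.006 -0.005] z 0.063 n 2440
cap y 0.0631 ymin/max 0.0582 0.0683 slope [-0.013 -0.119] z 0.0627 n 687
cap y 0.0317 ymin/max 0.0248 0.0385 slope [-0.002 -0.132] z 0.0625 n 862
```

Emit:
drive_tool(
  deltas=[
    [0, 0, 0, -0.0005, 0, 0, 1],
    [0, 0, 0, -0.001, 0, 0, 1],
    [0, 0, 0, -0.001, 0, 0, 1],
  ],
)

```text
time: 14.4
ee_pos: [0.5369, 0.0532, 0.042]
eef_rot: [0.703, 0.711, 0.0, 0.0]
ft_force: [1.0, 0.0, 0.1]
width: 0.0302
```

Emit:
drive_tool(
  deltas=[
    [0, 0, 0, -0.0005, 0, 0, 1],
    [0, 0, 0, -0.001, 0, 0, 1],
    [0, 0, 0, -0.001, 0, 0, 1],
  ],
)

```text
time: 14.7
ee_pos: [0.5369, 0.0523, 0.0419]
eef_rot: [0.703, 0.711, 0.0, -0.0]
ft_force: [0.0, -0.1, 1.0]
width: 0.0302
```

Emit:
drive_tool(
  deltas=[
    [0, 0, 0, -0.0005, 0, 0, 1],
    [0, 0, 0, -0.0005, 0, 0, 1],
  ],
)

```text
time: 14.9
ee_pos: [0.5369, 0.0518, 0.0419]
eef_rot: [0.703, 0.711, 0.0, -0.0]
ft_force: [0.7, 0.8, -1.3]
width: 0.0297
```

Emit:
drive_tool(
  deltas=[
    [0, 0, 0, -0.0005, 0, 0, 1],
    [0, 0, 0, -0.0005, 0, 0, 1],
  ],
)

```text
time: 15.1
ee_pos: [0.5369, 0.0513, 0.0419]
eef_rot: [0.703, 0.711, 0.0, -0.0]
ft_force: [0.7, 0.7, 0.7]
width: 0.0298
```

Emit:
drive_tool(
  deltas=[
    [0, 0, 0, -0.0005, 0, 0, 1],
    [0, 0, 0, -0.0005, 0, 0, 1],
  ],
)

```text
time: 15.3
ee_pos: [0.5369, 0.0508, 0.0419]
eef_rot: [0.703, 0.711, 0.0, -0.0]
ft_force: [-0.7, 1.0, -0.6]
width: 0.0301
```

Emit:
drive_tool(
  deltas=[
    [0, 0, 0, -0.0005, 0, 0, 1],
    [0, 0, 0, -0.0005, 0, 0, 1],
  ],
)

```text
time: 15.5
ee_pos: [0.5369, 0.0504, 0.0419]
eef_rot: [0.703, 0.711, 0.0, -0.0]
ft_force: [-1.1, 0.8, -0.5]
width: 0.0299
```

Emit:
drive_tool(
  deltas=[
    [0, 0, 0, -0.0005, 0, 0, 1],
    [0, 0, 0, -0.0005, 0, 0, 1],
  ],
)

```text
time: 15.7
ee_pos: [0.5369, 0.0503, 0.042]
eef_rot: [0.703, 0.711, 0.0, -0.0]
ft_force: [-0.1, 2.5, -0.4]
width: 0.0302
```

```bash
python3 - <<'E'
from h import *
s,im,d,P,T,K=wcam()
print(s["ee_pos"],s["width"],s["ft_force"])
tilts(P,d,.0625,(.52,.55,-.08,.24));stop(P,d)
E
```

```text
[0.53694966 0.05028944 0.0419828 ] 0.03015625484199687 [-0.0710224   2.51393786 -0.39046574]
cap y 0.1682 ymin/max 0.164 0.1719 slope [-0.009  0.124] z 0.0627 n 912
cap y 0.1473 ymin/max 0.1342 0.1599 slope [-0.006 -0.005] z 0.063 n 3050
cap y 0.1169 ymin/max 0.1039 0.1293 slope [-0.007 -0.005] z 0.063 n 2412
cap y 0.0591 ymin/max 0.054 0.0643 slope [ 0.002 -0.16 ] z 0.0627 n 708
cap y 0.0276 ymin/max 0.0204 0.0344 slope [ 0.003 -0.116] z 0.0625 n 869
```

Emit:
drive_tool(
  deltas=[
    [0, 0, 0, -0.0005, 0, 0, 1],
    [0, 0, 0, -0.0005, 0, 0, 1],
  ],
)

```text
time: 15.95
ee_pos: [0.537, 0.0501, 0.042]
eef_rot: [0.703, 0.711, 0.0, -0.0]
ft_force: [0.2, 4.2, 0.9]
width: 0.0297
```

Emit:
drive_tool(
  deltas=[
    [0, 0, 0, 0, 0, 0, 0.3],
    [0, 0, 0, 0, 0, 0, -0.2],
    [0, 0, 0, 0, 0, 0, -0.6],
    [0, 0, 0, 0, 0, 0, -0.6],
    [0, 0, 0, 0, 0, -0.03, -1],
    [0, 0, 0, 0.005, 0, -0.07, -1],
    [0, 0, 0, 0.01, 0, -0.118, -1],
    [0, 0, 0, 0.01, 0, -0.118, -1],
    [0, 0, 0, 0.01, 0, -0.118, -1],
    [0, 0, 0, 0.01, 0, -0.118, -1],
  ],
)

```text
time: 16.95
ee_pos: [0.5361, 0.059, 0.1588]
eef_rot: [0.703, 0.711, -0.001, -0.0]
ft_force: [0.5, 0.2, 0.1]
width: 0.0858
```

```bash
python3 - <<'E'
from h import *
s,im,d,P,T,K=wcam()
print(s["ee_pos"],s["width"],s["ft_force"])
tilts(P,d,.0625,(.52,.55,-.08,.24));stop(P,d)
[print(c) for c in caps(P,d,.062,(.5,.58,-.08,.24))]
cv2.imwrite("pics/w4.png",im[:,:,::-1])
print("to loose viewpoint");plan([.465,.362,.17],0)
E
```

```text
[0.53610522 0.05895635 0.15881198] 0.08576306805882149 [0.50960972 0.16371929 0.06468923]
cap y 0.1775 ymin/max 0.165 0.1902 slope [-0.01  -0.002] z 0.0629 n 812
cap y 0.1474 ymin/max 0.1357 0.1598 slope [-0.005 -0.004] z 0.0629 n 725
cap y 0.117 ymin/max 0.105 0.1285 slope [-0.001 -0.008] z 0.063 n 649
cap y 0.0522 ymin/max 0.0398 0.0645 slope [ 0.002 -0.006] z 0.0629 n 526
cap y 0.0224 ymin/max 0.0088 0.0338 slope [ 0.003 -0.019] z 0.0629 n 471
cap y -0.0013 ymin/max -0.0057 0.0039 slope [ 0.005 -0.09 ] z 0.0627 n 169
stop [0.1936 0.1951 0.1988 0.2021 0.2029] 319
stop [0.1935 0.195  0.1988 0.2021 0.2029] 322
(534.3, 177.8, 27.0, array([534.5, 177.8]), 986, np.float64(62.8))
(535.6, 147.3, 26.8, array([535.7, 147.4]), 867, np.float64(62.9))
(534.1, 116.6, 26.7, array([534. , 116.6]), 772, np.float64(62.9))
(535.4, 51.4, 27.0, array([535.8,  51.7]), 644, np.float64(62.7))
(536.3, 20.8, 27.1, array([536.7,  20.8]), 595, np.float64(62.7))
(537.0, -5.5, 24.7, array([537. ,  -1.4]), 233, np.float64(62.3))
to loose viewpoint
sg 1 rot [-0.13  0.04  0.65] shift [ 0.3038 -0.0675 -0.0115]
sg -1 rot [-7.0000e-02 -2.0000e-01 -1.7935e+02] shift [ 0.3038 -0.0675 -0.0115]
```

Emit:
drive_tool(
  deltas=[
    [0, 0, 0, 0.05, -0.01, -0.012, -1],
    [0, 0, 0, 0.3, -0.069, -0.012, -1],
    [0, 0, 0, 0.3, -0.069, -0.012, -1],
    [0, 0, 0, 0.3, -0.069, -0.012, -1],
    [0, 0, 0, 0.3, -0.069, -0.012, -1],
    [0, 0, 0, 0.3, -0.069, -0.012, -1],
    [0, 0, 0, 0.3, -0.069, -0.012, -1],
    [0, 0, 0, 0.3, -0.069, -0.012, -1],
    [0, 0, 0, 0.3, -0.069, -0.012, -1],
    [0, 0, 0, 0.3, -0.069, -0.012, -1],
    [0, 0, 0, 0.3, -0.069, -0.012, -1],
  ],
)

```text
time: 18.1
ee_pos: [0.4651, 0.3569, 0.172]
eef_rot: [0.704, 0.71, -0.0, 0.0]
ft_force: [-0.2, 0.7, 0.4]
width: 0.0872
```

```bash
python3 - <<'E'
from h import *
s,im,d,P,T,K=wcam()
print(s["ee_pos"],s["eef_rot"],s["width"],s["ft_force"])
tilts(P,d,.0545,(.4,.53,.28,.45))
[print(c) for c in caps(P,d,.054,(.4,.53,.28,.45))]
[print("bottle",c) for c in caps(P,d,.069,(.5,.65,.35,.55))]
cv2.imwrite("pics/w5.png",im[:,:,::-1])
E
```

```text
[0.46507799 0.35687966 0.17195643] [ 7.03824438e-01  7.10373940e-01 -4.81422836e-05  1.53826225e-04] 0.0872019608096079 [-0.20370736  0.7403166   0.40383881]
cap y 0.369 ymin/max 0.3567 0.3811 slope [-0.003 -0.005] z 0.0549 n 467
(463.9, 368.4, 26.8, array([463.8, 368.6]), 583, np.float64(54.8))
bottle (566.6, 444.3, 41.5, array([566.6, 443.9]), 1939, np.float64(69.4))
```

View pics/w5.png

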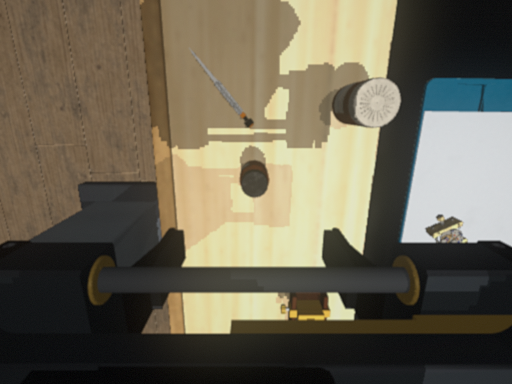

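Emit:
drive_tool(
  deltas=[
    [0, 0, 0, 0.0115, -0.0005, 0.04, -1],
    [0, 0, 0, 0.0115, -0.0005, 0.08, -1],
    [0, 0, 0, 0.0115, -0.0005, 0.08, -1],
    [0, 0, 0, 0.0115, -0.0005, 0.08, -1],
  ],
)

```text
time: 18.55
ee_pos: [0.464, 0.3693, 0.0926]
eef_rot: [0.703, 0.711, -0.0, 0.0]
ft_force: [-0.1, 0.1, 0.8]
width: 0.0868
```

Emit:
drive_tool(
  deltas=[
    [0, 0, 0, -0.0008, 0.0006, 0.03, -1],
    [0, 0, 0, -0.0008, 0.0006, 0.05, -1],
    [0, 0, 0, -0.0008, 0.0006, 0.057, -1],
    [0, 0, 0, -0.0008, 0.0006, 0.057, -0.2],
    [0, 0, 0, -0.0008, 0.0006, 0.057, 0.2],
    [0, 0, 0, -0.0008, 0.0006, 0.057, 1],
    [0, 0, 0, -0.0008, 0.0006, 0.057, 1],
    [0, 0, 0, -0.0008, 0.0006, 0.057, 1],
    [0, 0, 0, -0.0008, 0.0006, 0.057, 1],
    [0, 0, 0, -0.0008, 0.0006, 0.057, 1],
    [0, 0, 0, -0.0008, 0.0006, 0.057, 1],
  ],
  squeeze=10,
)

```text
time: 19.65
ee_pos: [0.4643, 0.3693, 0.035]
eef_rot: [0.703, 0.711, 0.0, -0.0]
ft_force: [0.6, -0.8, -0.1]
width: 0.031
```

Emit:
drive_tool(
  deltas=[
    [0, 0, 0, 0, 0, 0, 1],
    [0, 0, 0, 0, 0, -0.01, 1],
    [0, 0, 0, 0, 0, -0.03, 1],
    [0, 0, 0, 0, 0, -0.06, 1],
    [0, 0, 0, 0, 0, -0.09, 1],
    [0, 0, 0, 0, 0, -0.09, 1],
    [0, 0, 0, 0, 0, -0.09, 1],
  ],
)

```text
time: 20.35
ee_pos: [0.4645, 0.3695, 0.126]
eef_rot: [0.703, 0.711, 0.001, -0.0]
ft_force: [0.5, 0.4, -1.3]
width: 0.0301
```

```bash
python3 - <<'E'
from h import *
s,im,d,P,T,K=wcam()
print(s["ee_pos"],s["eef_rot"],s["width"],s["ft_force"])
tilts(P,d,s["ee_pos"][2]+.019,(.445,.485,.34,.40))
cv2.imwrite("pics/w6.png",im[:,:,::-1])
print("target over gap");plan([.5365,.084,s["ee_pos"][2]],.0105)
E
```

```text
[0.46452423 0.36949369 0.12598154] [ 7.02943180e-01  7.11245448e-01  8.90073462e-04 -7.40699486e-05] 0.03005204169407511 [ 0.51998602  0.37412247 -1.31933631]
cap y 0.3772 ymin/max 0.3729 0.3818 slope [ 0.01  -0.188] z 0.1456 n 615
cap y 0.379 ymin/max 0.3778 0.3806 slope [-0.465  1.667] z 0.1449 n 71
target over gap
sg 1 rot [-0.01 -0.    0.07] shift [-0.2859  0.0691 -0.0011]
sg -1 rot [ 0.0000e+00 -2.0000e-02 -1.7993e+02] shift [-0.2859  0.0691 -0.0011]
```

View pics/w6.png

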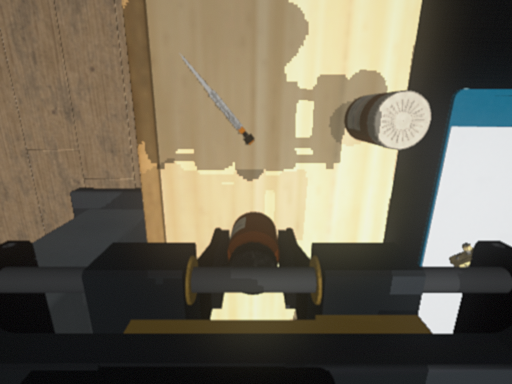

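Emit:
drive_tool(
  deltas=[
    [0, 0, 0, -0.03, 0.007, 0, 1],
    [0, 0, 0, -0.07, 0.017, 0, 1],
    [0, 0, 0, -0.11, 0.027, 0, 1],
    [0, 0, 0, -0.15, 0.036, 0, 1],
    [0, 0, 0, -0.19, 0.046, 0, 1],
    [0, 0, 0, -0.23, 0.056, 0, 1],
    [0, 0, 0, -0.265, 0.064, 0, 1],
    [0, 0, 0, -0.286, 0.069, 0, 1],
    [0, 0, 0, -0.286, 0.069, 0, 1],
    [0, 0, 0, -0.286, 0.069, 0, 1],
    [0, 0, 0, -0.286, 0.069, 0, 1],
  ],
)

```text
time: 21.5
ee_pos: [0.536, 0.0854, 0.1243]
eef_rot: [0.702, 0.712, -0.0, -0.001]
ft_force: [0.1, 0.5, -0.5]
width: 0.0302
```

```bash
python3 - <<'E'
from h import *
s,im,d,P,T,K=wcam()
z=s["ee_pos"][2]
print(s["ee_pos"],s["eef_rot"],s["width"],s["ft_force"])
tilts(P,d,z+.019,(.515,.555,.05,.12))
tilts(P,d,.0625,(.515,.555,-.06,.2))
[print(c) for c in caps(P,d,.062,(.5,.58,-.08,.24))]
E
```

```text
[0.53596671 0.0853958  0.12429638] [ 7.02336835e-01  7.11844481e-01 -3.83894667e-04 -5.08203629e-04] 0.030194422434697964 [ 0.08325419  0.52138117 -0.45186929]
cap y 0.0933 ymin/max 0.0887 0.0977 slope [ 0.027 -0.203] z 0.1439 n 603
cap y 0.1779 ymin/max 0.166 0.1898 slope [ 0.001 -0.006] z 0.0629 n 967
cap y 0.1476 ymin/max 0.1354 0.1599 slope [-0.01  -0.001] z 0.0629 n 890
cap y 0.1173 ymin/max 0.1046 0.1295 slope [-0.011 -0.004] z 0.0629 n 792
cap y -0.0048 ymin/max -0.0134 0.0038 slope [ 0.003 -0.064] z 0.0627 n 396
(534.3, 177.7, 26.9, array([534.4, 177.8]), 1186, np.float64(62.9))
(535.6, 147.3, 26.8, array([535.6, 147.5]), 1050, np.float64(62.9))
(534.1, 116.6, 27.0, array([534.2, 116.7]), 950, np.float64(62.8))
(536.6, 12.6, 21.0, array([536.6,  10.9]), 80, np.float64(63.0))
(537.3, -9.3, 26.7, array([537.4,  -5.9]), 508, np.float64(62.4))
```

Emit:
drive_tool(
  deltas=[
    [0, 0, 0, 0, 0.0003, 0.01, 1],
    [0, 0, 0, 0, 0.0003, 0.02, 1],
    [0, 0, 0, 0, 0.0003, 0.03, 1],
    [0, 0, 0, 0, 0.0003, 0.03, 1],
  ],
)

```text
time: 21.95
ee_pos: [0.5357, 0.084, 0.0929]
eef_rot: [0.703, 0.711, -0.001, -0.001]
ft_force: [-0.5, -0.4, -0.3]
width: 0.0304
```

```bash
python3 - <<'E'
from h import *
s,im,d,P,T,K=wcam()
z=s["ee_pos"][2]
print(s["ee_pos"],s["width"],s["ft_force"])
tilts(P,d,z+.019,(.515,.555,.05,.105))
tilts(P,d,.0625,(.515,.555,-.06,.2))
E
```

```text
[0.5356772  0.08397423 0.09288458] 0.0304019027700707 [-0.46436732 -0.44521651 -0.29974012]
cap y 0.0918 ymin/max 0.087 0.0964 slope [ 0.011 -0.23 ] z 0.1125 n 612
cap y 0.178 ymin/max 0.1655 0.19 slope [-0.001 -0.   ] z 0.063 n 1471
cap y 0.1478 ymin/max 0.1352 0.1598 slope [-0.004 -0.008] z 0.063 n 1217
cap y 0.1173 ymin/max 0.1041 0.1295 slope [-0.002 -0.001] z 0.063 n 1077
cap y 0.0224 ymin/max 0.0115 0.0333 slope [-0.005 -0.02 ] z 0.0629 n 667
```

Emit:
drive_tool(
  deltas=[
    [0, 0, 0, 0, 0.0004, 0.005, 1],
    [0, 0, 0, 0, 0.0004, 0.01, 1],
    [0, 0, 0, 0, 0.0004, 0.013, 1],
    [0, 0, 0, 0, 0.0004, 0.015, 1],
    [0, 0, 0, 0, 0.0004, 0.015, 1],
  ],
)

```text
time: 22.5
ee_pos: [0.5372, 0.084, 0.0797]
eef_rot: [0.703, 0.711, -0.0, -0.0]
ft_force: [-0.5, 0.0, 0.5]
width: 0.0304
```

Emit:
drive_tool(
  deltas=[
    [0, 0, 0, 0, 0, 0.001, 1],
    [0, 0, 0, 0, 0, 0.002, 1],
    [0, 0, 0, 0, 0, 0.002, 1],
  ],
)

```text
time: 22.8
ee_pos: [0.5373, 0.0841, 0.0779]
eef_rot: [0.703, 0.711, 0.0, -0.0]
ft_force: [-1.0, 0.0, -0.9]
width: 0.0301
```

Emit:
drive_tool(
  deltas=[
    [0, 0, 0, 0, 0, 0.001, 1],
    [0, 0, 0, 0, 0, 0.002, 1],
    [0, 0, 0, 0, 0, 0.002, 1],
  ],
)

```text
time: 23.1
ee_pos: [0.5372, 0.0841, 0.0758]
eef_rot: [0.703, 0.711, -0.0, -0.0]
ft_force: [-0.6, -0.1, 0.1]
width: 0.0298
```

Emit:
drive_tool(
  deltas=[
    [0, 0, 0, 0, -0.0008, 0.001, 1],
    [0, 0, 0, 0, -0.0008, 0.002, 1],
    [0, 0, 0, 0, -0.0008, 0.003, 1],
    [0, 0, 0, 0, -0.0008, 0.003, 1],
  ],
)

```text
time: 23.5
ee_pos: [0.5364, 0.0841, 0.0728]
eef_rot: [0.703, 0.711, -0.0, -0.0]
ft_force: [-0.7, -1.2, -0.3]
width: 0.0304
```

Emit:
drive_tool(
  deltas=[
    [0, 0, 0, 0, 0, 0.001, 1],
    [0, 0, 0, 0, 0, 0.002, 1],
    [0, 0, 0, 0, 0, 0.003, 1],
    [0, 0, 0, 0, 0, 0.003, 1],
  ],
)

```text
time: 23.9
ee_pos: [0.5364, 0.0841, 0.0698]
eef_rot: [0.703, 0.711, -0.0, -0.0]
ft_force: [-0.7, 0.8, -1.0]
width: 0.0305
```

Emit:
drive_tool(
  deltas=[
    [0, 0, 0, 0, 0, 0.001, 1],
    [0, 0, 0, 0, 0, 0.002, 1],
    [0, 0, 0, 0, 0, 0.003, 1],
    [0, 0, 0, 0, 0, 0.003, 1],
  ],
)

```text
time: 24.3
ee_pos: [0.5364, 0.0841, 0.0668]
eef_rot: [0.703, 0.711, -0.0, -0.0]
ft_force: [0.1, -0.4, 0.4]
width: 0.0299
```

Emit:
drive_tool(
  deltas=[
    [0, 0, 0, 0, 0, 0.001, 1],
    [0, 0, 0, 0, 0, 0.002, 1],
    [0, 0, 0, 0, 0, 0.003, 1],
    [0, 0, 0, 0, 0, 0.004, 1],
    [0, 0, 0, 0, 0, 0.004, 1],
  ],
)

```text
time: 24.8
ee_pos: [0.5364, 0.084, 0.0628]
eef_rot: [0.703, 0.711, -0.0, -0.0]
ft_force: [-0.6, 0.6, -0.3]
width: 0.0304
```

Emit:
drive_tool(
  deltas=[
    [0, 0, 0, 0, 0, 0.001, 1],
    [0, 0, 0, 0, 0, 0.002, 1],
    [0, 0, 0, 0, 0, 0.003, 1],
    [0, 0, 0, 0, 0, 0.004, 1],
    [0, 0, 0, 0, 0, 0.004, 1],
  ],
)

```text
time: 25.3
ee_pos: [0.5364, 0.0841, 0.0588]
eef_rot: [0.703, 0.711, -0.0, -0.0]
ft_force: [0.3, -0.2, -0.7]
width: 0.0304
```

Emit:
drive_tool(
  deltas=[
    [0, 0, 0, 0, 0, 0.001, 1],
    [0, 0, 0, 0, 0, 0.002, 1],
    [0, 0, 0, 0, 0, 0.003, 1],
    [0, 0, 0, 0, 0, 0.004, 1],
    [0, 0, 0, 0, 0, 0.005, 1],
    [0, 0, 0, 0, 0, 0.005, 1],
  ],
)

```text
time: 25.9
ee_pos: [0.5364, 0.084, 0.0538]
eef_rot: [0.703, 0.711, -0.0, -0.0]
ft_force: [-0.6, -0.3, -0.1]
width: 0.0301
```

Foot now about 19 mm up, well inside the channel without contact; on to the floor (seat at TCP ≈ 0.043).

Emit:
drive_tool(
  deltas=[
    [0, 0, 0, 0, 0, 0.001, 1],
    [0, 0, 0, 0, 0, 0.002, 1],
    [0, 0, 0, 0, 0, 0.003, 1],
    [0, 0, 0, 0, 0, 0.004, 1],
    [0, 0, 0, 0, 0, 0.005, 1],
    [0, 0, 0, 0, 0, 0.005, 1],
  ],
)

```text
time: 26.5
ee_pos: [0.5364, 0.0841, 0.0488]
eef_rot: [0.703, 0.711, -0.0, -0.0]
ft_force: [-0.4, -0.2, 0.4]
width: 0.0298
```

Emit:
drive_tool(
  deltas=[
    [0, 0, 0, 0, 0, 0.001, 1],
    [0, 0, 0, 0, 0, 0.002, 1],
    [0, 0, 0, 0, 0, 0.003, 1],
    [0, 0, 0, 0, 0, 0.0035, 1],
    [0, 0, 0, 0, 0, 0.0035, 1],
  ],
)

```text
time: 27.0
ee_pos: [0.5365, 0.084, 0.0454]
eef_rot: [0.703, 0.711, -0.0, -0.0]
ft_force: [-1.0, 0.1, -0.3]
width: 0.0306
```

Emit:
drive_tool(
  deltas=[
    [0, 0, 0, 0, 0, 0.0005, 1],
    [0, 0, 0, 0, 0, 0.001, 1],
    [0, 0, 0, 0, 0, 0.001, 1],
  ],
)

```text
time: 27.3
ee_pos: [0.5365, 0.0841, 0.0444]
eef_rot: [0.703, 0.711, 0.0, -0.0]
ft_force: [-0.6, 0.7, -0.6]
width: 0.0302
```

Emit:
drive_tool(
  deltas=[
    [0, 0, 0, 0, 0, 0.0005, 1],
    [0, 0, 0, 0, 0, 0.0005, 1],
  ],
)

```text
time: 27.5
ee_pos: [0.5365, 0.0841, 0.0439]
eef_rot: [0.703, 0.711, 0.0, -0.0]
ft_force: [-0.2, -0.7, -0.5]
width: 0.03
```

Emit:
drive_tool(
  deltas=[
    [0, 0, 0, 0, 0, 0.0005, 1],
    [0, 0, 0, 0, 0, 0.0005, 1],
  ],
)

```text
time: 27.7
ee_pos: [0.5365, 0.0841, 0.0434]
eef_rot: [0.703, 0.711, 0.0, -0.0]
ft_force: [-0.7, 0.2, -0.9]
width: 0.0305
```

Emit:
drive_tool(
  deltas=[
    [0, 0, 0, 0, 0, 0.0005, 1],
    [0, 0, 0, 0, 0, 0.0005, 1],
  ],
)

```text
time: 27.9
ee_pos: [0.5366, 0.0841, 0.043]
eef_rot: [0.703, 0.711, 0.0, 0.0]
ft_force: [0.3, -0.2, -0.4]
width: 0.0306
```

Emit:
drive_tool(
  deltas=[
    [0, 0, 0, 0, 0, 0.0003, 1],
    [0, 0, 0, 0, 0, 0.0003, 1],
  ],
)

```text
time: 28.1
ee_pos: [0.5366, 0.0841, 0.0429]
eef_rot: [0.703, 0.711, 0.0, -0.0]
ft_force: [-1.6, 0.0, 3.3]
width: 0.0302
```

Floor felt (3.3 N). Release, rise, and check.

Emit:
drive_tool(
  deltas=[
    [0, 0, 0, 0, 0, 0, 0.3],
    [0, 0, 0, 0, 0, 0, 0.0],
    [0, 0, 0, 0, 0, 0, -0.5],
    [0, 0, 0, 0, 0, 0, -1],
    [0, 0, 0, 0, 0, 0, -1],
    [0, 0, 0, 0, 0, -0.02, -1],
    [0, 0, 0, 0, 0, -0.06, -1],
    [0, 0, 0, -0.01, 0, -0.1, -1],
    [0, 0, 0, -0.02, 0, -0.14, -1],
    [0, 0, 0, -0.02, 0, -0.14, -1],
    [0, 0, 0, -0.02, 0, -0.14, -1],
    [0, 0, 0, -0.02, 0, -0.14, -1],
  ],
)

```text
time: 29.3
ee_pos: [0.536, 0.0643, 0.1814]
eef_rot: [0.703, 0.711, -0.001, -0.001]
ft_force: [-0.6, 0.0, -1.3]
width: 0.087
```

```bash
python3 - <<'E'
from h import *
s,im,d,P,T,K=wcam()
print(s["ee_pos"],s["width"],s["ft_force"],s["time"])
tilts(P,d,.0625,(.515,.555,-.06,.2))
[print(c) for c in caps(P,d,.062,(.5,.58,-.08,.24))]
cv2.imwrite("pics/w7.png",im[:,:,::-1])
E
```

```text
[0.53603515 0.06432381 0.18139872] 0.08695639072947711 [-0.6335068   0.02978679 -1.26904399] 29.3
cap y 0.1778 ymin/max 0.1654 0.1897 slope [-0.002  0.007] z 0.0629 n 647
cap y 0.1474 ymin/max 0.1355 0.1589 slope [-0.001  0.007] z 0.0629 n 591
cap y 0.1171 ymin/max 0.1053 0.1286 slope [-0.007 -0.004] z 0.0629 n 524
cap y 0.0837 ymin/max 0.0712 0.0957 slope [-0.005  0.004] z 0.0629 n 481
cap y 0.0524 ymin/max 0.0394 0.0643 slope [-0.005 -0.007] z 0.0629 n 436
cap y 0.0222 ymin/max 0.0089 0.0337 slope [ 0.005 -0.008] z 0.0629 n 399
cap y -0.0054 ymin/max -0.0136 0.0035 slope [-0.001 -0.022] z 0.0629 n 275
(534.4, 177.8, 26.8, array([534.5, 177.8]), 791, np.float64(62.9))
(535.7, 147.3, 26.7, array([535.8, 147.6]), 710, np.float64(62.8))
(534.2, 116.6, 26.7, array([534. , 116.4]), 644, np.float64(62.8))
(535.5, 83.2, 27.1, array([535.4,  83.2]), 590, np.float64(62.8))
(535.5, 51.3, 27.0, array([535.9,  51.3]), 546, np.float64(62.7))
(536.4, 20.7, 27.1, array([536.8,  21. ]), 509, np.float64(62.6))
(537.2, -9.4, 26.9, array([537.2,  -5.3]), 364, np.float64(62.5))
```

View pics/w7.png

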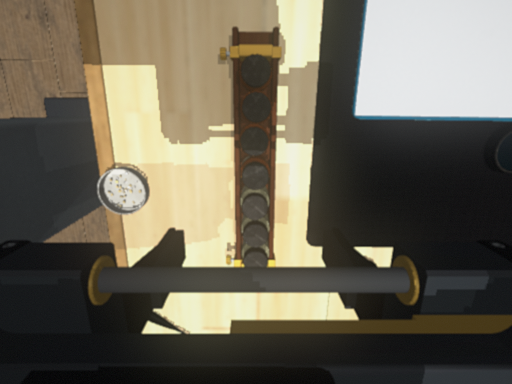

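The picture shows all seven vials in one row from (255,70) to (255,258). All caps are level at 63 mm, and the loose vial is 33.4 mm from the inner brown and 31.9 mm from the inner cream. The tin is in place at (123,189). I'm handing it in.

```bash
python3 -c "
from bench import *
print(close_job())"
```

```text
the job is handed in; nothing more can be done
None
```

The loose brown vial is back in the rack between the brown and cream vials, and I handed the job in at about 29 s. No verdict was reported.

**What I did:** I pinched the inner brown vial low on its body and slid the three browns to their stop, where I felt about 5 N. I did the same with the creams, to about 4 N. Then I picked up the loose vial, lowered it into the gap without feeling contact with its neighbours, and released it when the floor was felt at 3.3 N. The gripper ended open, with its fingertips about 10 cm above the vials.

**Last checks (wrist camera):**

| Check | Measured | Required |
|---|---|---|
| Loose vial to inner brown | 33.4 mm | under 34.5 mm |
| Loose vial to inner cream | 31.9 mm | under 34.5 mm |
| Inner brown to inner cream | 65.3 mm | over 60 mm |
| Loose vial off the channel's middle line | under 1 mm | under 4 mm |
| Cap heights, all seven | about 63 mm (true 62), so all feet on the floor | feet within 3 mm |
| Cap tilt | about 0.02 rad or less | under 0.08 rad |

**What was off or not checked:**
- **First brown push:** it tilted the middle vial slightly, and probably the inner one, with about 4 N of sideways force on the wrist and up to 5 N upward. I released, regripped lower and carried on. I released and regripped once during the cream push too, when the upward force reached 4 N.
- **Inner brown to inner cream:** the 65.3 mm is about 1 mm more than the 64 mm expected, which is within the camera's accuracy.
- **Cream end vial:** the gripper partly hid it, so its position is less certain.
- **Bystanders:** I did not measure the bottle, tin and loupe at the end. The arm was never driven near them, and the tin looked in place in the last picture.

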